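Flip the lid of the menorah's control box and press its switch

ROBOT

A 6-joint arm with a two-finger parallel gripper is mounted at the origin on the work surface. World frame = base frame: x ahead of the robot, y to its left, z up, the work surface at z = 0. Lengths are in m, angles in rad, forces in N, time in s.
With the tool pointing down it reaches from about 0.35 to 0.925 m from the base axis. Payload 6.4 kg.
Tool frame: the origin (TCP) lies on the centre line of the jaws, within the pads' length; the fingertips stand 8 mm ahead of it and the grasp point (between the pads) lies 11 mm behind it; z points along the fingers, y is the line along which they close (so a half turn about z gives the same grasp; the last joint's range is limited). The gripper opens to 85 mm and grips with 20 to 120 N. Pads are 22 mm wide; open, the fingers measure 114 mm over their backs; the gripper's body (76 mm by 85 mm) begins 54 mm behind the grasp point. The pads swing forward as they close: fully open they stand 13 mm farther back than shut.
Start: joints at [1.024, 0.245, 1.558, -0, 1.339, -0.174], TCP at [0.237, 0.605, 0.215] pointing down, gripper open.
Joint ranges: [-3.13, 3.13], [-1.02, 2.26], [0.13, 2.54], [-0.95, 4.09], [0.21, 2.88], [-2.74, 2.74]. Speed limits (rad/s): [2.57, 2.57, 3.14, 3.14, 3.14, 3.14].

INTERFACE

Orientations are given as a unit quaternion [x, y, z, w].
In Python, from station import observe, get_image, finish_job, search_frame, outline_of, landmark_of gives the robot as it stands.
- The arm moves only by the tool apply_moves, never from a script. Its argument "targets" is a list of rows, each an object of numbers: "dx", "dy", "dz": the shift along the tool's x, y, z in mm; "spin": the turn about the tool's z in degrees; "fingers": the finger opening in mm, from 0 to 85.4. A call has 1 to 12 rows; each row shifts and turns the commanded pose from where the row before left it, along the tool's axes as they then stand; what a row does not reach is not made up. A row lasts 1/10 s, in which the tool goes at most 50 mm and 8.59 degrees, less where a joint would pass 70% of its speed; a pose out of reach is approached as far as the arm can. A call with a gripper value outside its range is refused whole. The fingers move at their own pace and stop on an object; "force" is the grip in N (left out, the last holds). Time passes only in rows, so rows that do not move let the fingers close. It gives the time, the measured TCP pose, the force, the opening and the grip force at its end, in the units of the state.
- observe(): the state, without advancing time (a new reading comes with each control period).
- get_image(name): name is "scene" or "top"; returns a dict with "color" (420x560x3 uint8, blue, green, red), "fov_y" (degrees; the focal length in pixels is half the picture's height over the tangent of half this angle, whatever the lens; pixels are square), "cx", "cy" (the principal point, pixels), "k1" (the pictures are not rectified: a ray, as slopes to the right and down, at radius r is drawn at 1 + k1 r^2 times it, then the intrinsics apply), "extrinsics" (4x4, takes a point from camera to world coordinates). Camera axes: x right, y down, z forward; pixel columns grow to the right and rows downward; lengths in m; the calibration is good to about 2 mm. A picture is of the moment at which its call begins. There is no depth.
- finish_job(): hands the job in; it is judged then, once.
Trained networks look in a picture, given as the dict that the camera call returned (one of the last four; its "shot" number tells which), for a name from the list of things; names that differ only in an ending like _2 or _b are one class to them, and where a whole thing is asked for, a point or a joint stands for the part that bears it (a point fixed in the world has none). Each returns a list of dicts, best first, with "score" (0 to 1); they miss things now and then, are a little off and sometimes report something else, mostly with a low value. They report only what shows in the picture. A call takes as long as a camera call.
- search_frame(picture, thing): "point" ([x, y, z] in m, in world coordinates, good to about 4 mm: the middle of the surface that is visible of it).
- outline_of(picture, thing): "pixels" (420x560 bool, what is visible of it).
- landmark_of(picture, thing): "point" ([x, y, z] in m, in world coordinates, good to about 4 mm: a listed point, or the origin of a listed thing).
The state is a dict: "time": time; "joint_pos": joint angles; "joint_velocities": joint speeds; "joint_efforts": joint torques, N m; "tool_pos": TCP position; "ee_rot": TCP orientation; "force": force on the tool from outside, world axes, zero at the start; "moment": the same for the moment, N m; "gripper_width": opening from 0.0 (shut) to 1.0 (fully open); "gripper_force": force on a finger pad.
Only numpy, scipy, OpenCV 4.12 (cv2) and the standard library are available. Lean on these libraries where they do the work, as an engineer would, in place of code of your own. Each camera call takes 0.05 s, during which the arm holds its last target. There are 200 camera calls.

TASK

Switch on the electric menorah from its wooden control box: with the fingertips, push the lid up from under its brass lip and flip it back past upright until it stays open by its own weight, then let go of it and press the red button inside all the way down and release it. Only push and press: do not pinch the lid, do not lift or shift the box, and leave the other things on the sill where they stand.

Things in the scene. Friction and masses are not known exactly. Their poses are not given: they have to be found in the camera images.
- ctrl_box: Wooden control box, 170 (x) x 220 (y) x 80 mm high without its lid, walls 8 mm, about 1.6 kg, standing loose on the sill, open at the top under the lid. Origin at the centre of its underside; z up, -x is its front, where the lip stands out; the box stands turned by a yaw of 0.6 to 1.1 rad, so its front faces half towards the robot and half to the right (world -y). Its y runs along the hinge. Inside, a flat deck lies 40 mm above the sill.
- hinge (a point): Point of the box on the lid's hinge line, at the middle of the box's far (+x) top edge: 85 mm in +x of the box's centre, 80 mm above the sill. The hinge line runs along the box's y. Does not move with the lid.
- lid (a joint): Lid angle in rad: 0 is shut (level), grows as the front edge rises and swings over towards the box's +x; 1.51 is the balance point, 1.95 the stop. Below balance it falls shut, beyond balance it falls back onto the stop and stays there. The hinge has little friction; lid about 0.25 kg: about 1.3 N up at the lip raises it.
- lip (a point): Middle of the front edge of the brass lip, on its underside; moves with the lid, 205 mm from the hinge. The lip is a 90 mm wide brass tongue, 10 mm thick, that stands out 35 mm beyond the box's front; when the lid is shut its underside is 80 mm above the sill, with free air below it.
- lid_under: Lower layer of the lid and lip (6 mm thick): the face to push on. Origin on the hinge line; when shut its x, y, z are those of the box.
- lid_top: Upper layer of the lid (4 mm, dark wood) and lip, fixed to the lower one and set back 7 mm from the lip's front edge. Origin on the hinge line. Squeezing the lid between this and the lower layer counts as pinching.
- button (a joint): Travel of the red push button in m: 0 is up, 0.006 fully down; a spring of about 4 N at full travel brings it back.
- button_top (a point): Centre of the top of the red button (34 mm across, in a black housing), inside the box 25 mm in front (-x) of the box's centre; pressed straight down. 62 mm above the sill, 18 mm below the rim of the box.
- menorah: Bystander: low wooden menorah, 55 x 300 mm base (300 along its y), 105 mm high, nine steel cups with white lamps; beyond the box. Origin under its centre.
- jar: Bystander: glass jar with cork top, 72 mm across, 110 mm high. Origin under its centre.
- mug: Bystander: white mug, 80 mm across, 90 mm high. Origin under its centre.
- planter: Bystander: small potted plant, 90 mm across, 120 mm high. Origin under its centre.
- matchbox: Bystander: long flat matchbox lying flat, 60 x 110 x 20 mm. Origin under its centre.
- dreidel: Bystander: blue ceramic dreidel lying on its side, 70 x 32 x 32 mm. Origin under the centre of its square body.
- coaster: Bystander: stainless coaster, 94 mm across, 6 mm thick. Origin under its centre.

How it is judged:
By the outcome, as a careful person would: the job done as asked, in the order asked, and still so for the second after the job is handed in, with the robot touching nothing.
It also fails if it takes over 56 s, if anything falls off the work surface, if the arm or the gripper's body presses on something with over 40 N, if the wrist force passes 120 N, or if a joint passes its speed limit or range.

## Working session

There is one attempt and no reset: what is moved stays moved. The work goes in short steps, Python scripts to look and compute and a tool call to move; the robot and the scene stay as the last step left them, time stands still between calls to the robot, and variables do not carry over. Pictures are saved under pics/ and viewed, at most 10 in all, crops included, and the job is handed in when it is done.

Besides the shell and the picture viewer there is one more tool, called after ">>>" by a JSON object that holds its "name" and its "arguments", one argument or row to a line. apply_moves: Moves the arm, as the interface text tells. Its arguments: {"type":"object","properties":{"targets":{"type":"array","items":{"type":"object","properties":{"dx":{"type":"number"},"dy":{"type":"number"},"dz":{"type":"number"},"spin":{"type":"number"},"fingers":{"type":"number"}}}},"force":{"type":"number"}},"required":["targets"]}

```bash
mkdir -p pics; cat > h.py <<'E'
import numpy as np,cv2
from station import *
def proj(im,P):
    E=np.array(im["extrinsics"]);p=np.linalg.inv(E)@np.append(P,1);f=210/np.tan(np.radians(im["fov_y"])/2)
    s=p[:2]/p[2];s=s*(1+im["k1"]*(s@s));return f*s+[im["cx"],im["cy"]]
E
python3 - <<'E'
from h import *
for n in ["scene","top"]:
    im=get_image(n);cv2.imwrite(f"pics/{n}0.png",im["color"])
    print(n,np.round(np.array(im["extrinsics"])[:3,3],2))
    for t in ["ctrl_box","hinge","lip","menorah","jar","mug","planter","matchbox","dreidel","coaster"]:
        for r in landmark_of(im,t)[:2]: print(t,np.round(r["point"],3),round(r["score"],2),np.round(proj(im,r["point"])))
s=observe();print(s)
E
```

```text
scene [ 1.02 -0.57  0.97]
ctrl_box [ 0.533 -0.006 -0.001] 0.83 [258. 219.]
hinge [0.573 0.072 0.079] 0.86 [287. 191.]
lip [ 0.469 -0.112  0.082] 0.66 [213. 212.]
menorah [0.788 0.041 0.001] 0.78 [342. 254.]
menorah [ 0.412 -0.361 -0.003] 0.56 [134. 281.]
jar [ 0.434  0.358 -0.006] 0.76 [304. 139.]
mug [0.708 0.384 0.003] 0.67 [379. 169.]
planter [0.563 0.37  0.002] 0.69 [339. 152.]
matchbox [ 0.684 -0.347 -0.004] 0.95 [215. 341.]
dreidel [ 0.547 -0.359  0.005] 0.71 [170. 310.]
top [ 0.44 -0.01  1.42]
ctrl_box [ 0.529 -0.004 -0.001] 0.89 [274. 251.]
hinge [0.566 0.069 0.079] 0.69 [245. 234.]
lip [ 0.469 -0.109  0.083] 0.57 [317. 274.]
menorah [ 0.709  0.39  -0.001] 0.63 [124. 184.]
menorah [ 0.786  0.042 -0.002] 0.57 [257. 155.]
jar [0.435 0.362 0.001] 0.62 [131. 289.]
mug [ 0.711  0.387 -0.003] 0.77 [126. 184.]
matchbox [ 0.688 -0.346 -0.002] 0.62 [404. 191.]
dreidel [ 0.55  -0.361  0.002] 0.8 [412. 243.]
dreidel [0.562 0.37  0.002] 0.62 [130. 239.]
coaster [ 0.415 -0.361  0.001] 0.82 [414. 295.]
{'time': 1.1, 'joint_pos': array([ 1.02391688e+00,  2.45047786e-01,  1.55782026e+00,  2.26035774e-05,
        1.33867778e+00, -1.74095406e-01]), 'joint_velocities': array([ 0.00113276,  0.00080808,  0.00056772, -0.00139888,  0.00083542,
       -0.00150569]), 'joint_efforts': array([ 2.55672669e-03, -4.29524517e+01, -3.26425159e+01,  2.16325662e-05,
        5.43546830e-04,  2.80778259e-06]), 'tool_pos': array([0.23672834, 0.60537129, 0.21511277]), 'ee_rot': array([ 1.85317175e-01,  9.82678759e-01,  2.57886569e-05, -2.03297655e-06]), 'force': array([-0.30399686, -0.22369026,  0.18177205]), 'moment': array([ 0.01714337, -0.00383993,  0.00439392]), 'gripper_force': 0.0, 'gripper_width': 1.0017231447816517}
```

View pics/scene0.png

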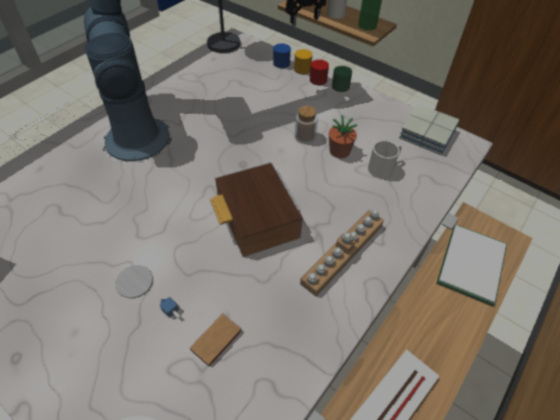

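View pics/top0.png

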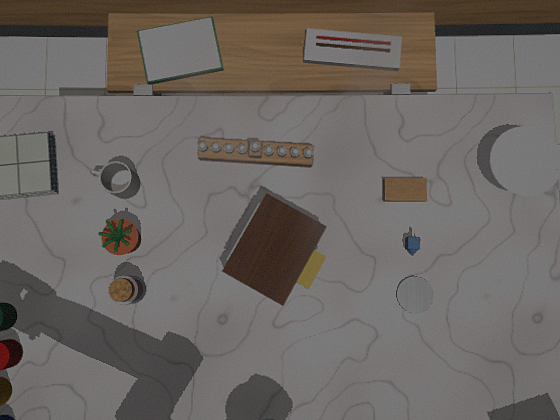

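The pictures agree with the networks: the box is at about (274,251) in the top view, with the lip at about (312,270) facing lower right, and yaw is about 1.07. I'll spin the tool so its x runs along box +x with the fingers closed, then move in front of the lip.

>>> {"name": "apply_moves", "arguments": {
  "targets": [
    {"spin":8.1,"fingers":0},
    {"spin":8.1},
    {"spin":8.1},
    {"spin":8.1},
    {"spin":8.1},
    {"spin":8.1},
    {"spin":8.1},
    {"spin":8.1},
    {"spin":8.1},
    {"spin":8.1},
    {"spin":8.1},
    {"spin":8.1}
  ]
}}

```text
invalid input
```

>>> {"name": "apply_moves", "arguments": {
  "targets": [
    {"dx":-35,"dy":34},
    {"dx":-35,"dy":34},
    {"dx":-35,"dy":34},
    {"dx":-35,"dy":34},
    {"dx":-35,"dy":34},
    {"dx":-35,"dy":34},
    {"dx":-35,"dy":34},
    {"dx":-35,"dy":34},
    {"dx":-35,"dy":34},
    {"dx":-35,"dy":34},
    {"dx":-35,"dy":34},
    {"dx":-35,"dy":34}
  ]
}}

```text
invalid input
```

>>> {"name": "apply_moves", "arguments": {
  "targets": [
    {"dx":-35,"dy":34},
    {"dx":-35,"dy":34},
    {"dx":-33,"dy":34},
    {"dx":-32,"dy":34},
    {}
  ]
}}

```text
invalid input
```

>>> {"name": "apply_moves", "arguments": {
  "targets": [
    {"dx":0,"dy":0,"dz":0,"spin":8.1,"fingers":0},
    {"dx":0,"dy":0,"dz":0,"spin":8.1,"fingers":0},
    {"dx":0,"dy":0,"dz":0,"spin":8.1,"fingers":0},
    {"dx":0,"dy":0,"dz":0,"spin":8.1,"fingers":0},
    {"dx":0,"dy":0,"dz":0,"spin":8.1,"fingers":0},
    {"dx":0,"dy":0,"dz":0,"spin":8.1,"fingers":0},
    {"dx":0,"dy":0,"dz":0,"spin":8.1,"fingers":0},
    {"dx":0,"dy":0,"dz":0,"spin":8.1,"fingers":0},
    {"dx":0,"dy":0,"dz":0,"spin":8.1,"fingers":0},
    {"dx":0,"dy":0,"dz":0,"spin":8.1,"fingers":0},
    {"dx":0,"dy":0,"dz":0,"spin":8.1,"fingers":0},
    {"dx":0,"dy":0,"dz":0,"spin":8.1,"fingers":0}
  ]
}}

```text
time: 2.3
tool_pos: [0.2367, 0.6053, 0.2151]
ee_rot: [0.861, 0.508, -0.0, 0.0]
force: [0.0, -0.0, -0.2]
gripper_width: 0.002
gripper_force: 0.0
```

>>> {"name": "apply_moves", "arguments": {
  "targets": [
    {"dx":-35,"dy":34,"dz":0,"spin":0,"fingers":0},
    {"dx":-35,"dy":34,"dz":0,"spin":0,"fingers":0},
    {"dx":-35,"dy":34,"dz":0,"spin":0,"fingers":0},
    {"dx":-35,"dy":34,"dz":0,"spin":0,"fingers":0},
    {"dx":-35,"dy":34,"dz":0,"spin":0,"fingers":0},
    {"dx":-35,"dy":34,"dz":0,"spin":0,"fingers":0},
    {"dx":-35,"dy":34,"dz":0,"spin":0,"fingers":0},
    {"dx":-35,"dy":34,"dz":0,"spin":0,"fingers":0},
    {"dx":-35,"dy":34,"dz":0,"spin":0,"fingers":0},
    {"dx":-35,"dy":34,"dz":0,"spin":0,"fingers":0},
    {"dx":-35,"dy":34,"dz":0,"spin":0,"fingers":0},
    {"dx":-35,"dy":34,"dz":0,"spin":0,"fingers":0}
  ]
}}

```text
time: 3.5
tool_pos: [0.3946, 0.0394, 0.2156]
ee_rot: [0.86, 0.511, 0.001, 0.001]
force: [0.7, -0.4, 0.3]
gripper_width: 0.0
gripper_force: 0.0
```

>>> {"name": "apply_moves", "arguments": {
  "targets": [
    {"dx":-35,"dy":34,"dz":0,"spin":0,"fingers":0},
    {"dx":-35,"dy":34,"dz":0,"spin":0,"fingers":0},
    {"dx":-35,"dy":34,"dz":0,"spin":0,"fingers":0},
    {"dx":-35,"dy":34,"dz":0,"spin":0,"fingers":0},
    {"dx":0,"dy":0,"dz":0,"spin":0,"fingers":0}
  ]
}}

```text
time: 4.0
tool_pos: [0.4476, -0.1513, 0.2154]
ee_rot: [0.861, 0.508, -0.0, 0.001]
force: [0.1, -0.2, -0.6]
gripper_width: 0.003
gripper_force: 0.0
```

```bash
python3 - <<'E'
from h import *
im=get_image("scene");cv2.imwrite("pics/s1.png",cv2.resize(im["color"][120:330,100:380],None,fx=2.8,fy=2.8))
print([(np.round(r["point"],3),r["score"]) for t in("lip","ctrl_box","hinge") for r in landmark_of(im,t)[:1]])
s=observe();print(s["tool_pos"],s["ee_rot"],s["joint_pos"],s["time"],s["force"])
E
```

```text
[(array([ 0.468, -0.112,  0.082]), 0.91), (array([ 0.53 , -0.006,  0.   ]), 0.71), (array([0.568, 0.073, 0.08 ]), 0.73)]
[ 0.44658548 -0.14575094  0.21495423] [ 8.59466277e-01  5.11192399e-01 -6.78444305e-06 -2.25122712e-04] [-5.57632903e-01 -1.92559165e-01  2.00462097e+00  2.00276117e-04
  1.32993715e+00 -6.00275993e-02] 4.2 [ 0.16293024 -0.18802051  0.03428677]
```

View pics/s1.png

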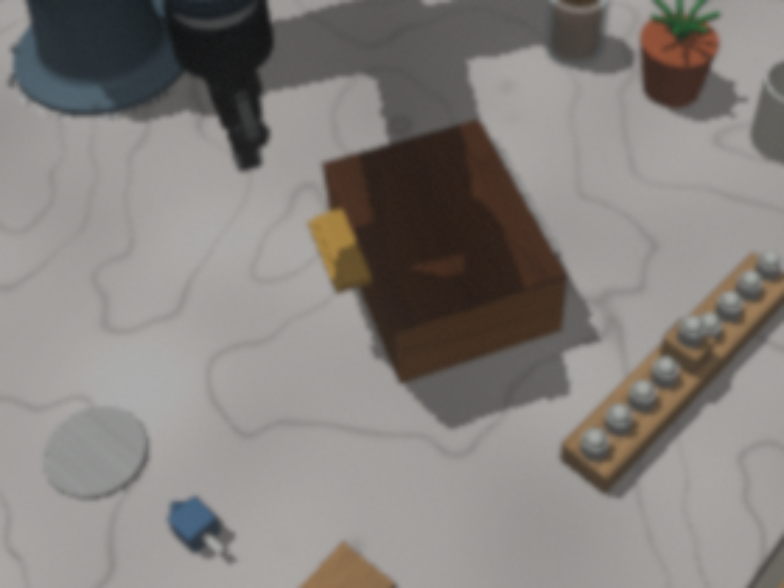

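The crop shows the closed fingers at about (245,155), in front of the lip at (340,250), centred to within 3 mm with 41 mm to go. Descending and creeping in.

>>> {"name": "apply_moves", "arguments": {
  "targets": [
    {"dx":0,"dy":0,"dz":40,"spin":0,"fingers":0},
    {"dx":0,"dy":0,"dz":40,"spin":0,"fingers":0},
    {"dx":0,"dy":0,"dz":40,"spin":0,"fingers":0},
    {"dx":10,"dy":0,"dz":22,"spin":0,"fingers":0},
    {"dx":10,"dy":0,"dz":0,"spin":0,"fingers":0},
    {"dx":2,"dy":0,"dz":0,"spin":0,"fingers":0},
    {"dx":0,"dy":0,"dz":0,"spin":0,"fingers":0},
    {"dx":0,"dy":0,"dz":0,"spin":0,"fingers":0}
  ]
}}

```text
time: 5.0
tool_pos: [0.4587, -0.1277, 0.075]
ee_rot: [0.859, 0.511, 0.001, 0.002]
force: [-0.2, 0.0, 0.5]
gripper_width: 0.001
gripper_force: 0.0
```

>>> {"name": "apply_moves", "arguments": {
  "targets": [
    {"dx":2,"dy":0,"dz":0,"spin":0,"fingers":0},
    {"dx":2,"dy":0,"dz":0,"spin":0,"fingers":0},
    {"dx":0,"dy":0,"dz":0,"spin":0,"fingers":0},
    {"dx":0,"dy":0,"dz":0,"spin":0,"fingers":0}
  ]
}}

```text
time: 5.4
tool_pos: [0.4593, -0.1238, 0.0732]
ee_rot: [0.86, 0.511, 0.0, 0.0]
force: [-0.6, -0.8, 0.6]
gripper_width: 0.002
gripper_force: 0.0
```

>>> {"name": "apply_moves", "arguments": {
  "targets": [
    {"dx":1,"dy":0,"dz":0,"spin":0,"fingers":0},
    {"dx":0,"dy":0,"dz":0,"spin":0,"fingers":0},
    {"dx":0,"dy":0,"dz":0,"spin":0,"fingers":0}
  ]
}}

```text
time: 5.7
tool_pos: [0.4597, -0.1228, 0.073]
ee_rot: [0.86, 0.511, -0.0, -0.0]
force: [-0.5, -0.3, 1.5]
gripper_width: -0.002
gripper_force: 0.0
```

>>> {"name": "apply_moves", "arguments": {
  "targets": [
    {"dx":1,"dy":0,"dz":0,"spin":0,"fingers":0},
    {"dx":0,"dy":0,"dz":0,"spin":0,"fingers":0},
    {"dx":0,"dy":0,"dz":0,"spin":0,"fingers":0}
  ]
}}

```text
time: 6.0
tool_pos: [0.4602, -0.1219, 0.0731]
ee_rot: [0.86, 0.511, -0.0, -0.0]
force: [-0.0, -0.4, 1.3]
gripper_width: 0.004
gripper_force: 0.0
```

>>> {"name": "apply_moves", "arguments": {
  "targets": [
    {"dx":1,"dy":0,"dz":0,"spin":0,"fingers":0},
    {"dx":1,"dy":0,"dz":0,"spin":0,"fingers":0},
    {"dx":0,"dy":0,"dz":0,"spin":0,"fingers":0},
    {"dx":0,"dy":0,"dz":0,"spin":0,"fingers":0}
  ]
}}

```text
time: 6.4
tool_pos: [0.4612, -0.1202, 0.0731]
ee_rot: [0.86, 0.511, -0.0, 0.0]
force: [-0.1, 0.5, -0.4]
gripper_width: -0.002
gripper_force: 0.0
```

>>> {"name": "apply_moves", "arguments": {
  "targets": [
    {"dx":1,"dy":0,"dz":0,"spin":0,"fingers":0},
    {"dx":0,"dy":0,"dz":0,"spin":0,"fingers":0},
    {"dx":0,"dy":0,"dz":0,"spin":0,"fingers":0}
  ]
}}

```text
time: 6.7
tool_pos: [0.4616, -0.1193, 0.0731]
ee_rot: [0.86, 0.511, -0.0, -0.0]
force: [-0.2, -0.8, -0.0]
gripper_width: 0.005
gripper_force: 0.0
```

>>> {"name": "apply_moves", "arguments": {
  "targets": [
    {"dx":1,"dy":0,"dz":0,"spin":0,"fingers":0},
    {"dx":0,"dy":0,"dz":0,"spin":0,"fingers":0},
    {"dx":0,"dy":0,"dz":0,"spin":0,"fingers":0}
  ]
}}

```text
time: 7.0
tool_pos: [0.4621, -0.1184, 0.0731]
ee_rot: [0.86, 0.511, -0.0, -0.0]
force: [-0.2, -1.6, 0.5]
gripper_width: 0.003
gripper_force: 0.0
```

>>> {"name": "apply_moves", "arguments": {
  "targets": [
    {"dx":0.5,"dy":0,"dz":0,"spin":0,"fingers":0},
    {"dx":0,"dy":0,"dz":0,"spin":0,"fingers":0}
  ]
}}

```text
time: 7.2
tool_pos: [0.4624, -0.118, 0.0731]
ee_rot: [0.86, 0.511, -0.0, -0.0]
force: [0.4, 0.6, 0.8]
gripper_width: 0.003
gripper_force: 0.0
```

>>> {"name": "apply_moves", "arguments": {
  "targets": [
    {"dx":0.5,"dy":0,"dz":0,"spin":0,"fingers":0},
    {"dx":0,"dy":0,"dz":0,"spin":0,"fingers":0}
  ]
}}

```text
time: 7.4
tool_pos: [0.4626, -0.1175, 0.0731]
ee_rot: [0.86, 0.511, -0.0, -0.0]
force: [0.3, 0.0, -0.1]
gripper_width: -0.0
gripper_force: 0.0
```

>>> {"name": "apply_moves", "arguments": {
  "targets": [
    {"dx":1,"dy":0,"dz":0,"spin":0,"fingers":0},
    {"dx":0,"dy":0,"dz":0,"spin":0,"fingers":0}
  ]
}}

```text
time: 7.6
tool_pos: [0.4631, -0.1167, 0.0731]
ee_rot: [0.86, 0.511, 0.0, 0.0]
force: [0.2, -0.2, 0.5]
gripper_width: 0.001
gripper_force: 0.0
```

```bash
python3 - <<'E'
from h import *
im=get_image("scene");cv2.imwrite("pics/s2.png",cv2.resize(im["color"][160:250,170:290],None,fx=6.5,fy=6.5,interpolation=cv2.INTER_CUBIC))
print([(np.round(r["point"],3),r["score"]) for t in("lip","ctrl_box","hinge") for r in landmark_of(im,t)[:1]])
s=observe();print(s["tool_pos"],s["time"],s["force"])
E
```

```text
[(array([ 0.47 , -0.107,  0.082]), 0.81), (array([ 0.529, -0.007, -0.001]), 0.94), (array([0.573, 0.075, 0.078]), 0.73)]
[ 0.46309757 -0.11671021  0.07312367] 7.8 [ 0.02836943 -0.54878136  0.58836855]
```

View pics/s2.png

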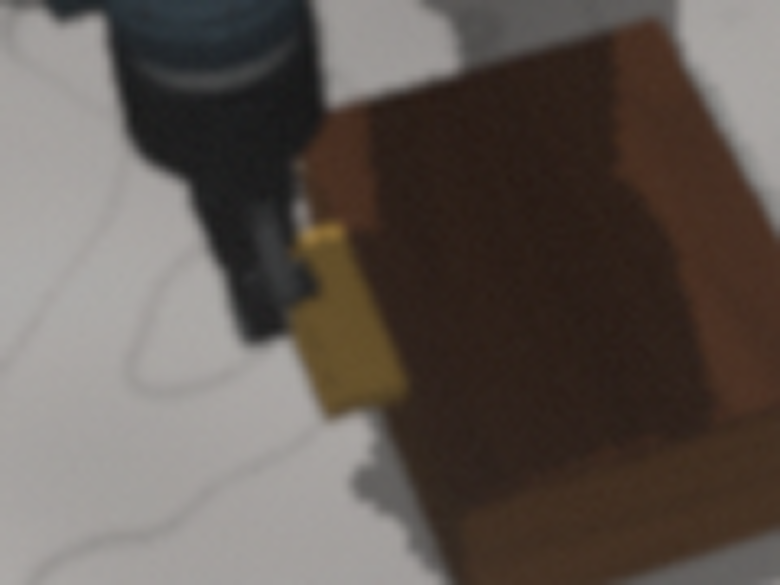

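The crop shows the finger alongside the lip's front edge at about (300,280), nearly touching. Creeping on.

>>> {"name": "apply_moves", "arguments": {
  "targets": [
    {"dx":1,"dy":0,"dz":0,"spin":0,"fingers":0},
    {"dx":0,"dy":0,"dz":0,"spin":0,"fingers":0}
  ]
}}

```text
time: 8.0
tool_pos: [0.4636, -0.1158, 0.0731]
ee_rot: [0.86, 0.511, 0.0, -0.0]
force: [-0.7, -0.4, -0.5]
gripper_width: -0.002
gripper_force: 0.0
```

>>> {"name": "apply_moves", "arguments": {
  "targets": [
    {"dx":1,"dy":0,"dz":0,"spin":0,"fingers":0},
    {"dx":0,"dy":0,"dz":0,"spin":0,"fingers":0}
  ]
}}

```text
time: 8.2
tool_pos: [0.4641, -0.1149, 0.0731]
ee_rot: [0.86, 0.511, 0.0, 0.0]
force: [-0.1, -0.2, 0.6]
gripper_width: -0.001
gripper_force: 0.0
```

>>> {"name": "apply_moves", "arguments": {
  "targets": [
    {"dx":1,"dy":0,"dz":0,"spin":0,"fingers":0},
    {"dx":0,"dy":0,"dz":0,"spin":0,"fingers":0}
  ]
}}

```text
time: 8.4
tool_pos: [0.4646, -0.114, 0.0731]
ee_rot: [0.86, 0.511, 0.0, -0.0]
force: [-0.9, -0.2, -0.2]
gripper_width: 0.001
gripper_force: 0.0
```

>>> {"name": "apply_moves", "arguments": {
  "targets": [
    {"dx":1,"dy":0,"dz":0,"spin":0,"fingers":0},
    {"dx":0,"dy":0,"dz":0,"spin":0,"fingers":0}
  ]
}}

```text
time: 8.6
tool_pos: [0.465, -0.1131, 0.0731]
ee_rot: [0.86, 0.511, 0.0, -0.0]
force: [0.6, -0.9, -0.2]
gripper_width: -0.004
gripper_force: 0.0
```

```bash
python3 - <<'E'
from h import *
im=get_image("scene");cv2.imwrite("pics/s3.png",im["color"])
a=cv2.imread("pics/scene0.png")
for n,(y0,y1,x0,x1) in dict(box=(215,255,232,305),bg=(300,360,190,250)).items():
    f=lambda i:np.float32(cv2.cvtColor(i,6)[y0:y1,x0:x1])
    print(n,cv2.phaseCorrelate(f(a),f(im["color"])))
print([(np.round(r["point"],3),r["score"]) for t in("lip","hinge") for r in landmark_of(im,t)[:1]])
cv2.imwrite("pics/s3c.png",cv2.resize(im["color"][160:250,170:290],None,fx=6.5,fy=6.5,interpolation=cv2.INTER_CUBIC))
print(proj(im,[.4645,-.114,.08]),proj(im,[.469,-.110,.08]),proj(im,[.465,-.1131,.065]))
E
```

```text
box ((0.4996642134579261, 0.15042244814531358), 1.023446969350179)
bg ((0.028533238729014698, -0.09378186813148659), 1.054440411461724)
[(array([ 0.467, -0.11 ,  0.082]), 0.96), (array([0.575, 0.074, 0.078]), 0.84)]
[211.37577555 212.5069901 ] [213.65840454 212.41841365] [212.33278253 215.87736215]
```

View pics/s3c.png

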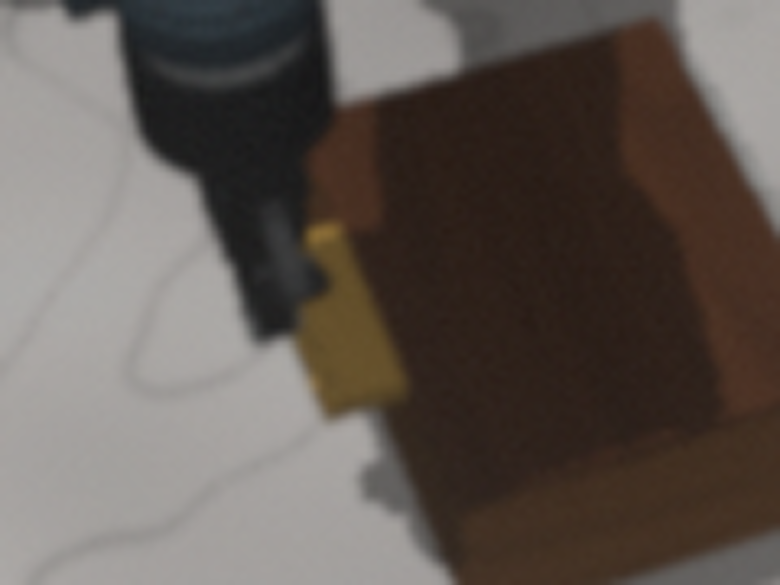

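The crop shows the finger still just in front of the lip edge at about (295,320), and the box has not moved. Continuing.

>>> {"name": "apply_moves", "arguments": {
  "targets": [
    {"dx":1,"dy":0,"dz":0,"spin":0,"fingers":0},
    {"dx":0,"dy":0,"dz":0,"spin":0,"fingers":0}
  ]
}}

```text
time: 8.95
tool_pos: [0.4655, -0.1122, 0.0731]
ee_rot: [0.86, 0.511, 0.0, -0.0]
force: [0.1, -0.6, 0.2]
gripper_width: 0.002
gripper_force: 0.0
```

>>> {"name": "apply_moves", "arguments": {
  "targets": [
    {"dx":1,"dy":0,"dz":0,"spin":0,"fingers":0},
    {"dx":0,"dy":0,"dz":0,"spin":0,"fingers":0}
  ]
}}

```text
time: 9.15
tool_pos: [0.466, -0.1113, 0.0731]
ee_rot: [0.86, 0.511, 0.0, -0.0]
force: [-0.8, 0.2, 0.2]
gripper_width: 0.002
gripper_force: 0.0
```

>>> {"name": "apply_moves", "arguments": {
  "targets": [
    {"dx":1,"dy":0,"dz":0,"spin":0,"fingers":0},
    {"dx":0,"dy":0,"dz":0,"spin":0,"fingers":0}
  ]
}}

```text
time: 9.35
tool_pos: [0.4665, -0.1105, 0.0731]
ee_rot: [0.86, 0.511, -0.0, -0.0]
force: [-0.4, -0.5, -0.5]
gripper_width: 0.007
gripper_force: 0.0
```

```bash
python3 - <<'E'
from h import *
im=get_image("top");c=im["color"]
a=cv2.imread("pics/top0.png")
for i in (a,c):
    h=cv2.cvtColor(i,cv2.COLOR_BGR2HSV);m=(h[...,0]>17)&(h[...,0]<32)&(h[...,1]>110)&(h[...,2]>60)
    ys,xs=np.where(m[230:310,270:345]);print(len(xs),xs.mean()+270,ys.mean()+230,xs.max()+270,ys.max()+230)
x=lambda i:cv2.resize(i[200:320,210:350],None,fx=2.85,fy=4.2,interpolation=cv2.INTER_CUBIC)
cv2.imwrite("pics/t3.png",np.hstack([x(a),x(c)]))
s=observe()["tool_pos"];print(s,proj(im,[s[0],s[1],.065]),proj(im,[.469,-.11,.08]))
E
```

```text
517 310.5899419729207 268.82978723404256 325 288
30 304.73333333333335 284.06666666666666 308 287
[ 0.46644183 -0.11051271  0.07309648] [317.55231171 274.80142874] [317.79077278 273.60503541]
```

View pics/t3.png

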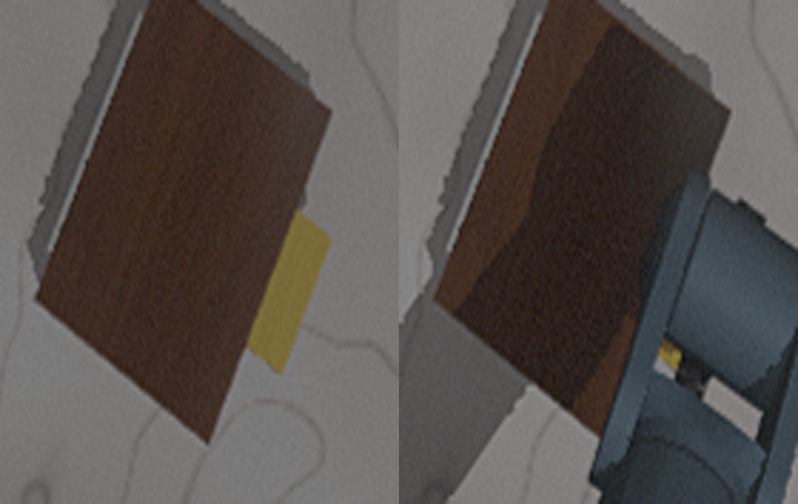

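The top crop shows the box unmoved, but the gripper hides the lip. I need to check the real fingertip height against the calibration.

```bash
python3 - <<'E'
from h import *
im=get_image("scene")
print("s1 tip pred",proj(im,[.4466,-.1458,.207]),"obs ~ (187.5,179)")
c=im["color"].copy()
s=observe()["tool_pos"];print(s)
u=np.array([.48,.877,0]);v=np.array([-.877,.48,0])
big=cv2.resize(c[160:250,170:290],None,fx=6.5,fy=6.5,interpolation=cv2.INTER_CUBIC)
big=cv2.convertScaleAbs(big,alpha=2.2,beta=20)
B=lambda P:tuple(int(q) for q in (proj(im,P)-[170,160]+.5)*6.5)
for z in(.065,.085):
    pts=[B(np.r_[s[:2],z]+a*u+b*v) for a,b in((.011,.012),(.011,-.012),(-.011,-.012),(-.011,.012))]
    cv2.polylines(big,[np.array(pts)],True,(0,255,0) if z<.07 else (255,0,255),1)
L=np.array([.469,-.11,.08]);cv2.line(big,B(L+.045*v),B(L-.045*v),(0,0,255),1)
cv2.imwrite("pics/s4.png",big)
E
```

```text
s1 tip pred [191.21823517 184.00654796] obs ~ (187.5,179)
[ 0.46644301 -0.11052129  0.07310037]
```

View pics/s4.png

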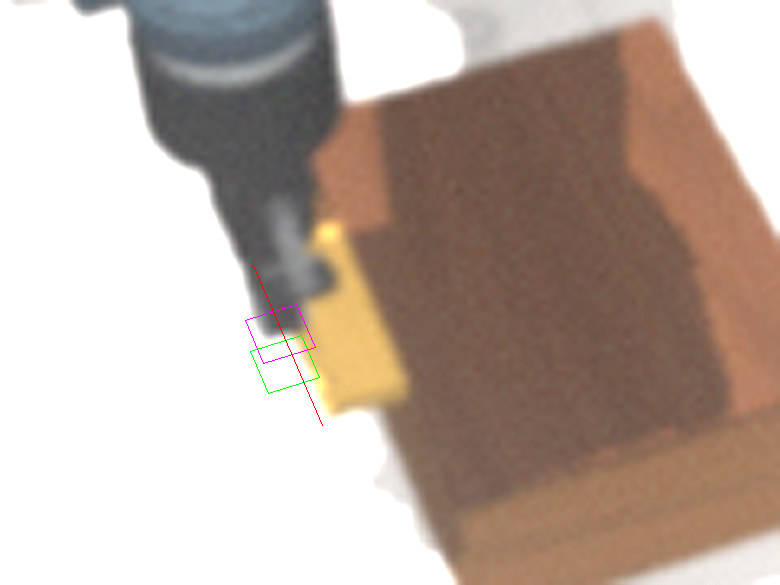

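The overlay shows the dark fingertip ends at about (280,335). That is higher than predicted (green square), and the lip's visible edge at about (315,335) is a few mm further than estimated. So there is no contact yet, and the tip may only be at lip height. I'll back off, lower by 20 mm, then creep in again.

>>> {"name": "apply_moves", "arguments": {
  "targets": [
    {"dx":-8,"dy":0,"dz":0,"spin":0,"fingers":0},
    {"dx":0,"dy":0,"dz":10,"spin":0,"fingers":0},
    {"dx":0,"dy":0,"dz":10,"spin":0,"fingers":0},
    {"dx":3,"dy":0,"dz":0,"spin":0,"fingers":0},
    {"dx":3,"dy":0,"dz":0,"spin":0,"fingers":0},
    {"dx":0,"dy":0,"dz":0,"spin":0,"fingers":0},
    {"dx":0,"dy":0,"dz":0,"spin":0,"fingers":0}
  ]
}}

```text
time: 10.15
tool_pos: [0.4637, -0.1135, 0.0518]
ee_rot: [0.859, 0.511, -0.003, -0.0]
force: [-4.9, -7.6, -1.7]
gripper_width: 0.0
gripper_force: 4.9
```

>>> {"name": "apply_moves", "arguments": {
  "targets": [
    {"dx":1,"dy":0,"dz":0,"spin":0,"fingers":0},
    {"dx":0,"dy":0,"dz":0,"spin":0,"fingers":0}
  ]
}}

```text
time: 10.35
tool_pos: [0.4641, -0.113, 0.0519]
ee_rot: [0.859, 0.511, -0.003, 0.0]
force: [-6.6, -10.5, -0.9]
gripper_width: -0.005
gripper_force: 5.9
```

>>> {"name": "apply_moves", "arguments": {
  "targets": [
    {"dx":1,"dy":0,"dz":0,"spin":0,"fingers":0},
    {"dx":0,"dy":0,"dz":0,"spin":0,"fingers":0}
  ]
}}

```text
time: 10.55
tool_pos: [0.4646, -0.1122, 0.0519]
ee_rot: [0.859, 0.511, -0.003, 0.0]
force: [-6.7, -9.9, -0.3]
gripper_width: -0.004
gripper_force: 6.0
```

```bash
python3 - <<'E'
from h import *
im=get_image("scene")
cv2.imwrite("pics/s5.png",cv2.resize(im["color"][160:250,170:290],None,fx=6.5,fy=6.5,interpolation=cv2.INTER_CUBIC))
s=observe();print(s["tool_pos"],s["time"],s["force"])
E
```

```text
[ 0.4645606  -0.11219806  0.05187425] 10.6 [ -5.84185466 -10.65682934  -0.96528264]
```

View pics/s5.png

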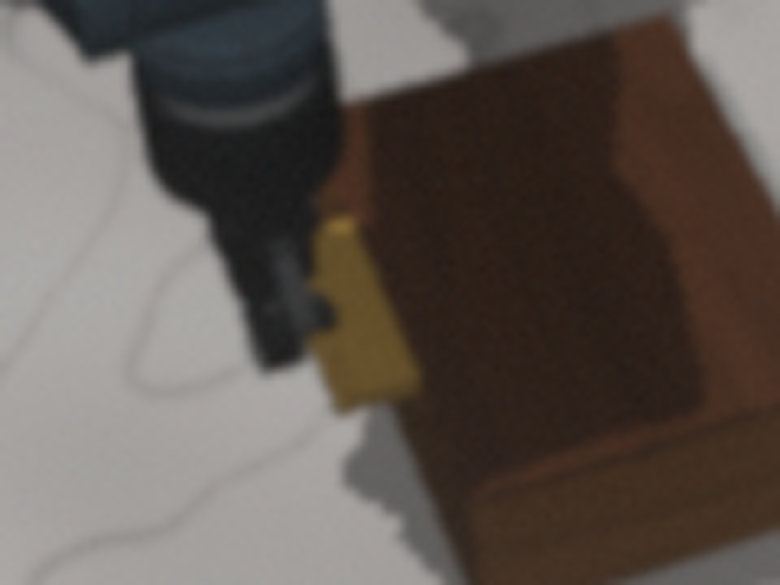

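The crop shows contact with the lip edge at about (310,320). At about 12 N the box crept a few mm. I'll ease the push, then lift by friction at the lip's lower edge.

>>> {"name": "apply_moves", "arguments": {
  "targets": [
    {"dx":-1,"dy":0,"dz":0,"spin":0,"fingers":0},
    {"dx":0,"dy":0,"dz":-3,"spin":0,"fingers":0},
    {"dx":0,"dy":0,"dz":-3,"spin":0,"fingers":0},
    {"dx":0,"dy":0,"dz":-4,"spin":0,"fingers":0},
    {"dx":0,"dy":0,"dz":0,"spin":0,"fingers":0}
  ]
}}

```text
time: 11.1
tool_pos: [0.4648, -0.1118, 0.0624]
ee_rot: [0.86, 0.511, -0.002, -0.0]
force: [-3.4, -4.5, -0.9]
gripper_width: 0.005
gripper_force: 2.9
```

```bash
python3 - <<'E'
from h import *
for n in("scene","top"):
    im=get_image(n)
    print([(t,np.round(r["point"],3),round(r["score"],2)) for t in("lip","hinge","ctrl_box") for r in landmark_of(im,t)[:1]])
cv2.imwrite("pics/x.png",im["color"])
s=observe();print(s["tool_pos"],s["time"],s["force"])
E
```

```text
[('lip', array([ 0.471, -0.106,  0.094]), 0.92), ('hinge', array([0.572, 0.076, 0.082]), 0.78), ('ctrl_box', array([ 0.534, -0.   , -0.001]), 0.76)]
[('lip', array([ 0.473, -0.107,  0.093]), 0.66), ('hinge', array([0.574, 0.073, 0.078]), 0.8), ('ctrl_box', array([ 0.535, -0.   , -0.001]), 0.91)]
[ 0.46480605 -0.1118614   0.06213051] 11.5 [-3.0317372  -4.88267248 -0.28274505]
```

Lip z is 0.094: the lid is rising with the finger. Following the arc.

>>> {"name": "apply_moves", "arguments": {
  "targets": [
    {"dx":0.4,"dy":0,"dz":-6.5,"spin":0,"fingers":0},
    {"dx":0.6,"dy":0,"dz":-6.5,"spin":0,"fingers":0},
    {"dx":0.9,"dy":0,"dz":-6.5,"spin":0,"fingers":0},
    {"dx":1.1,"dy":0,"dz":-6.5,"spin":0,"fingers":0},
    {"dx":1.2,"dy":0,"dz":-6.5,"spin":0,"fingers":0},
    {"dx":1.3,"dy":0,"dz":-6.5,"spin":0,"fingers":0},
    {"dx":0,"dy":0,"dz":0,"spin":0,"fingers":0}
  ]
}}

```text
time: 12.2
tool_pos: [0.4686, -0.1065, 0.1026]
ee_rot: [0.86, 0.511, -0.0, 0.0]
force: [-3.5, -1.9, 0.0]
gripper_width: -0.002
gripper_force: 2.0
```

```bash
cat > m.py <<'E'
from h import *
for n in("scene","top"):
    im=get_image(n)
    print([(t,np.round(r["point"],3),round(r["score"],2)) for t in("lip","hinge","ctrl_box") for r in landmark_of(im,t)[:1]])
s=observe();print(s["tool_pos"],s["time"],s["force"])
E
python3 m.py
```

```text
[('lip', array([ 0.473, -0.099,  0.135]), 0.57), ('hinge', array([0.574, 0.079, 0.081]), 0.71), ('ctrl_box', array([ 0.534, -0.004, -0.002]), 0.73)]
[('lip', array([ 0.476, -0.099,  0.133]), 0.66), ('hinge', array([0.572, 0.073, 0.078]), 0.67), ('ctrl_box', array([ 0.53 ,  0.001, -0.004]), 0.91)]
[ 0.46849032 -0.10661387  0.10191049] 12.6 [-2.194612   -3.36779145  0.20965732]
```

>>> {"name": "apply_moves", "arguments": {
  "targets": [
    {"dx":2.2,"dy":0,"dz":-7.5,"spin":0,"fingers":0},
    {"dx":2.6,"dy":0,"dz":-7.5,"spin":0,"fingers":0},
    {"dx":2.8,"dy":0,"dz":-7.5,"spin":0,"fingers":0},
    {"dx":3.2,"dy":0,"dz":-7.5,"spin":0,"fingers":0},
    {"dx":3.6,"dy":0,"dz":-7.5,"spin":0,"fingers":0},
    {"dx":3.9,"dy":0,"dz":-7.5,"spin":0,"fingers":0},
    {"dx":4.3,"dy":0,"dz":-7.5,"spin":0,"fingers":0},
    {"dx":4.8,"dy":0,"dz":-7.5,"spin":0,"fingers":0},
    {"dx":0,"dy":0,"dz":0,"spin":0,"fingers":0}
  ]
}}

```text
time: 13.5
tool_pos: [0.4828, -0.0823, 0.1641]
ee_rot: [0.859, 0.511, 0.001, 0.001]
force: [-3.2, -3.7, 2.2]
gripper_width: -0.003
gripper_force: 2.4
```

```bash
python3 m.py
```

```text
[('lip', array([ 0.49 , -0.076,  0.194]), 0.57), ('ctrl_box', array([ 0.534, -0.001, -0.003]), 0.77)]
[('lip', array([ 0.491, -0.075,  0.194]), 0.76), ('hinge', array([0.573, 0.072, 0.077]), 0.63), ('ctrl_box', array([ 0.533, -0.   , -0.001]), 0.84)]
[ 0.48206753 -0.08321324  0.16236622] 13.9 [-1.46510634 -4.26748017  2.49377388]
```

>>> {"name": "apply_moves", "arguments": {
  "targets": [
    {"dx":6,"dy":0,"dz":-9,"spin":0,"fingers":0},
    {"dx":6.3,"dy":0,"dz":-9,"spin":0,"fingers":0},
    {"dx":6.7,"dy":0,"dz":-9,"spin":0,"fingers":0},
    {"dx":7.1,"dy":0,"dz":-8,"spin":0,"fingers":0},
    {"dx":7.5,"dy":0,"dz":-8,"spin":0,"fingers":0},
    {"dx":7.8,"dy":0,"dz":-8,"spin":0,"fingers":0},
    {"dx":8.2,"dy":0,"dz":-7,"spin":0,"fingers":0},
    {"dx":8.4,"dy":0,"dz":-7,"spin":0,"fingers":0},
    {"dx":8.7,"dy":0,"dz":-6,"spin":0,"fingers":0},
    {"dx":9,"dy":0,"dz":-6,"spin":0,"fingers":0},
    {"dx":0,"dy":0,"dz":0,"spin":0,"fingers":0}
  ]
}}

```text
time: 15.0
tool_pos: [0.5188, -0.0152, 0.2402]
ee_rot: [0.859, 0.511, 0.001, 0.001]
force: [-0.8, -0.6, 0.6]
gripper_width: -0.001
gripper_force: 0.4
```

```bash
python3 m.py
```

```text
[('lip', array([ 0.526, -0.012,  0.265]), 0.89), ('hinge', array([0.575, 0.077, 0.08 ]), 0.81), ('ctrl_box', array([ 0.534, -0.001, -0.002]), 0.82)]
[('lip', array([0.578, 0.076, 0.078]), 0.54), ('hinge', array([0.576, 0.076, 0.076]), 0.69), ('ctrl_box', array([0.573, 0.074, 0.077]), 0.69)]
[ 0.51770413 -0.01631907  0.23887185] 15.4 [ 0.26506138 -1.22399433  0.09021858]
```

>>> {"name": "apply_moves", "arguments": {
  "targets": [
    {"dx":9,"dy":0,"dz":-3,"spin":0,"fingers":0},
    {"dx":9,"dy":0,"dz":-3,"spin":0,"fingers":0},
    {"dx":9,"dy":0,"dz":-3,"spin":0,"fingers":0},
    {"dx":9,"dy":0,"dz":-2,"spin":0,"fingers":0},
    {"dx":9,"dy":0,"dz":-1,"spin":0,"fingers":0},
    {"dx":9,"dy":0,"dz":0,"spin":0,"fingers":0},
    {"dx":9,"dy":0,"dz":0,"spin":0,"fingers":0},
    {"dx":9,"dy":0,"dz":0,"spin":0,"fingers":0},
    {"dx":9,"dy":0,"dz":0,"spin":0,"fingers":0},
    {"dx":9,"dy":0,"dz":0,"spin":0,"fingers":0},
    {"dx":7,"dy":0,"dz":0,"spin":0,"fingers":0},
    {"dx":5,"dy":0,"dz":0,"spin":0,"fingers":0}
  ]
}}

```text
time: 16.6
tool_pos: [0.5669, 0.0742, 0.251]
ee_rot: [0.86, 0.511, -0.0, -0.0]
force: [0.6, 0.7, -0.4]
gripper_width: 0.004
gripper_force: 0.0
```

```bash
python3 m.py
```

```text
[('lip', array([0.578, 0.082, 0.288]), 0.83), ('hinge', array([0.574, 0.078, 0.078]), 0.76), ('ctrl_box', array([ 0.532,  0.001, -0.003]), 0.91)]
[('lip', array([0.435, 0.362, 0.001]), 0.21), ('hinge', array([0.574, 0.073, 0.077]), 0.76), ('ctrl_box', array([ 0.533, -0.002, -0.003]), 0.68)]
[0.56655041 0.07328865 0.25111807] 17.0 [-0.22409986 -0.01429223  1.00918407]
```

>>> {"name": "apply_moves", "arguments": {
  "targets": [
    {"dx":6,"dy":0,"dz":0,"spin":0,"fingers":0},
    {"dx":6,"dy":0,"dz":0,"spin":0,"fingers":0},
    {"dx":6,"dy":0,"dz":0,"spin":0,"fingers":0},
    {"dx":6,"dy":0,"dz":0,"spin":0,"fingers":0},
    {"dx":6,"dy":0,"dz":0,"spin":0,"fingers":0},
    {"dx":0,"dy":0,"dz":0,"spin":0,"fingers":0},
    {"dx":0,"dy":0,"dz":0,"spin":0,"fingers":0},
    {"dx":0,"dy":0,"dz":0,"spin":0,"fingers":0}
  ]
}}

```text
time: 17.8
tool_pos: [0.5809, 0.0998, 0.251]
ee_rot: [0.86, 0.511, -0.0, 0.0]
force: [-0.3, -0.7, 0.1]
gripper_width: -0.002
gripper_force: 0.0
```

```bash
python3 m.py
```

```text
[('lip', array([0.613, 0.138, 0.272]), 0.8), ('hinge', array([0.576, 0.075, 0.076]), 0.97), ('ctrl_box', array([ 0.534, -0.   , -0.   ]), 0.88)]
[('hinge', array([0.574, 0.074, 0.079]), 0.86), ('ctrl_box', array([ 0.534, -0.   , -0.   ]), 0.74)]
[0.58095693 0.09981154 0.25111219] 18.2 [-0.90868954  0.63139693 -0.64987168]
```

The lid rests at about 1.94, on its stop. Retracting to above the button and re-measuring it.

>>> {"name": "apply_moves", "arguments": {
  "targets": [
    {"dx":-20,"dy":0,"dz":0,"spin":0,"fingers":0},
    {"dx":-30,"dy":0,"dz":0,"spin":0,"fingers":0},
    {"dx":-40,"dy":2,"dz":0,"spin":0,"fingers":0},
    {"dx":-46,"dy":4,"dz":0,"spin":0,"fingers":0},
    {"dx":0,"dy":0,"dz":30,"spin":0,"fingers":0},
    {"dx":0,"dy":0,"dz":40,"spin":0,"fingers":0},
    {"dx":0,"dy":0,"dz":40,"spin":0,"fingers":0},
    {"dx":0,"dy":0,"dz":10,"spin":0,"fingers":0},
    {"dx":0,"dy":0,"dz":0,"spin":0,"fingers":0}
  ]
}}

```text
time: 19.1
tool_pos: [0.5202, -0.0222, 0.1298]
ee_rot: [0.86, 0.511, -0.001, -0.001]
force: [0.2, -0.1, 0.4]
gripper_width: -0.002
gripper_force: 0.0
```

```bash
cat > b.py <<'E'
from h import *
im=get_image("scene")
print([(t,np.round(r["point"],3),round(r["score"],2)) for t in("button_top","lip","ctrl_box") for r in landmark_of(im,t)[:1]])
s=observe();print(s["tool_pos"],s["time"],s["force"])
cv2.imwrite("pics/b.png",cv2.resize(im["color"][130:260,190:340],None,fx=5,fy=4.6,interpolation=cv2.INTER_CUBIC))
im=get_image("top")
print([(t,np.round(r["point"],3),round(r["score"],2)) for t in("button_top","ctrl_box") for r in landmark_of(im,t)[:1]])
E
python3 b.py
```

```text
[('button_top', array([ 0.519, -0.022,  0.064]), 0.41), ('lip', array([0.612, 0.134, 0.272]), 0.96), ('ctrl_box', array([ 0.531, -0.004, -0.001]), 0.67)]
[ 0.52304427 -0.02277914  0.13372681] 19.3 [-0.31758907  0.09570934  0.41357472]
[('ctrl_box', array([ 0.53 , -0.001,  0.002]), 0.81)]
```

View pics/b.png

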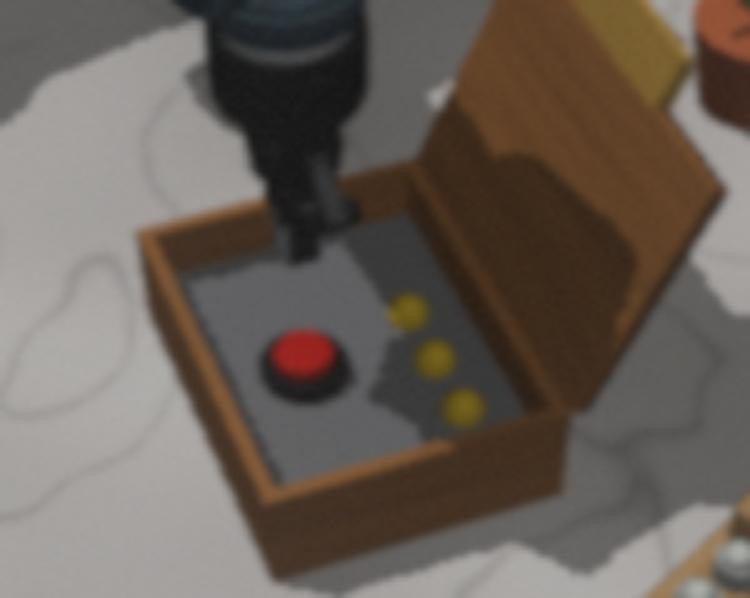

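The crop shows the lid open, the red button at about (303,355) and the fingertip above it at about (295,255). Pressing down with force checks.

>>> {"name": "apply_moves", "arguments": {
  "targets": [
    {"dx":0,"dy":0,"dz":25,"spin":0,"fingers":0},
    {"dx":0,"dy":0,"dz":25,"spin":0,"fingers":0},
    {"dx":0,"dy":0,"dz":4,"spin":0,"fingers":0},
    {"dx":0,"dy":0,"dz":0,"spin":0,"fingers":0},
    {"dx":0,"dy":0,"dz":0,"spin":0,"fingers":0}
  ]
}}

```text
time: 19.95
tool_pos: [0.5223, -0.0227, 0.0785]
ee_rot: [0.86, 0.511, 0.001, 0.001]
force: [0.5, -1.2, -0.2]
gripper_width: -0.002
gripper_force: 0.0
```

>>> {"name": "apply_moves", "arguments": {
  "targets": [
    {"dx":0,"dy":0,"dz":2,"spin":0,"fingers":0},
    {"dx":0,"dy":0,"dz":2,"spin":0,"fingers":0},
    {"dx":0,"dy":0,"dz":2,"spin":0,"fingers":0},
    {"dx":0,"dy":0,"dz":0,"spin":0,"fingers":0}
  ]
}}

```text
time: 20.35
tool_pos: [0.5211, -0.0224, 0.0709]
ee_rot: [0.86, 0.511, -0.0, -0.0]
force: [-1.1, -1.3, 1.0]
gripper_width: 0.002
gripper_force: 0.0
```

>>> {"name": "apply_moves", "arguments": {
  "targets": [
    {"dx":0,"dy":0,"dz":2,"spin":0,"fingers":0},
    {"dx":0,"dy":0,"dz":2,"spin":0,"fingers":0},
    {"dx":0,"dy":0,"dz":0,"spin":0,"fingers":0}
  ]
}}

```text
time: 20.65
tool_pos: [0.5209, -0.0224, 0.0667]
ee_rot: [0.86, 0.511, -0.0, -0.0]
force: [-0.5, -0.5, -0.2]
gripper_width: -0.001
gripper_force: 0.0
```

>>> {"name": "apply_moves", "arguments": {
  "targets": [
    {"dx":0,"dy":0,"dz":2,"spin":0,"fingers":0},
    {"dx":0,"dy":0,"dz":2,"spin":0,"fingers":0},
    {"dx":0,"dy":0,"dz":0,"spin":0,"fingers":0}
  ]
}}

```text
time: 20.95
tool_pos: [0.5209, -0.0224, 0.0627]
ee_rot: [0.86, 0.511, -0.0, -0.0]
force: [0.3, 0.3, -0.1]
gripper_width: 0.002
gripper_force: 0.0
```

>>> {"name": "apply_moves", "arguments": {
  "targets": [
    {"dx":0,"dy":0,"dz":2,"spin":0,"fingers":0},
    {"dx":0,"dy":0,"dz":2,"spin":0,"fingers":0},
    {"dx":0,"dy":0,"dz":0,"spin":0,"fingers":0}
  ]
}}

```text
time: 21.25
tool_pos: [0.521, -0.0224, 0.0588]
ee_rot: [0.86, 0.511, -0.0, -0.0]
force: [-0.5, -0.0, 0.1]
gripper_width: 0.001
gripper_force: 0.0
```

>>> {"name": "apply_moves", "arguments": {
  "targets": [
    {"dx":0,"dy":0,"dz":2,"spin":0,"fingers":0},
    {"dx":0,"dy":0,"dz":2,"spin":0,"fingers":0},
    {"dx":0,"dy":0,"dz":0,"spin":0,"fingers":0}
  ]
}}

```text
time: 21.55
tool_pos: [0.5209, -0.0224, 0.0547]
ee_rot: [0.86, 0.511, -0.0, -0.0]
force: [-0.1, -0.2, -0.4]
gripper_width: 0.002
gripper_force: 0.0
```

>>> {"name": "apply_moves", "arguments": {
  "targets": [
    {"dx":0,"dy":0,"dz":2,"spin":0,"fingers":0},
    {"dx":0,"dy":0,"dz":2,"spin":0,"fingers":0},
    {"dx":0,"dy":0,"dz":0,"spin":0,"fingers":0}
  ]
}}

```text
time: 21.85
tool_pos: [0.5209, -0.0224, 0.0507]
ee_rot: [0.86, 0.511, -0.0, -0.0]
force: [0.2, -0.3, -0.2]
gripper_width: -0.001
gripper_force: 0.0
```

>>> {"name": "apply_moves", "arguments": {
  "targets": [
    {"dx":0,"dy":0,"dz":2,"spin":0,"fingers":0},
    {"dx":0,"dy":0,"dz":2,"spin":0,"fingers":0},
    {"dx":0,"dy":0,"dz":0,"spin":0,"fingers":0}
  ]
}}

```text
time: 22.15
tool_pos: [0.5209, -0.0224, 0.0467]
ee_rot: [0.86, 0.511, -0.0, -0.0]
force: [-0.5, -0.8, 0.9]
gripper_width: -0.006
gripper_force: 0.0
```

```bash
python3 b.py
```

```text
[('button_top', array([ 0.52 , -0.021,  0.061]), 0.39), ('lip', array([0.61 , 0.139, 0.272]), 0.56), ('ctrl_box', array([ 0.532, -0.002, -0.003]), 0.91)]
[ 0.52128718 -0.02244398  0.04714601] 22.35 [-0.4288721   0.6735559  -0.24743136]
[('ctrl_box', array([0.532, 0.003, 0.001]), 0.63)]
```

View pics/b.png

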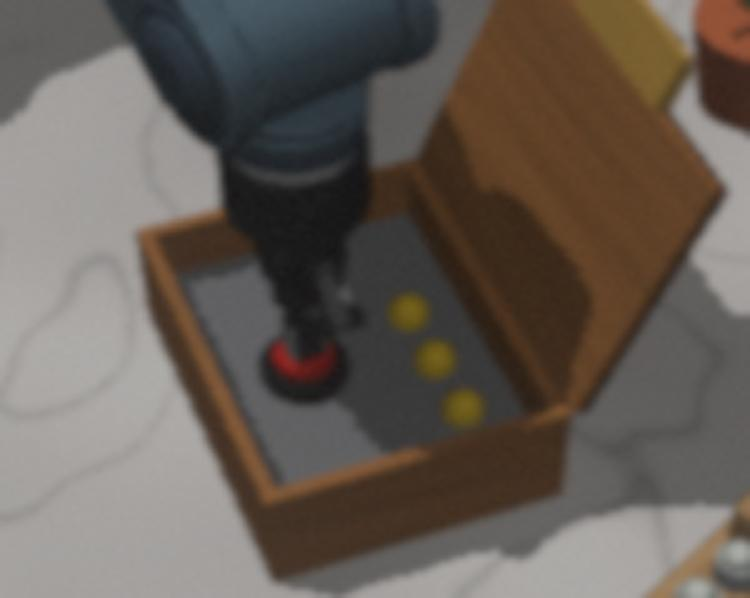

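The crop shows the fingertip just over the middle of the red button at about (303,355), with the lid still open. Continuing down until it bottoms out.

>>> {"name": "apply_moves", "arguments": {
  "targets": [
    {"dx":0,"dy":0,"dz":1,"spin":0,"fingers":0},
    {"dx":0,"dy":0,"dz":1,"spin":0,"fingers":0},
    {"dx":0,"dy":0,"dz":1,"spin":0,"fingers":0},
    {"dx":0,"dy":0,"dz":0,"spin":0,"fingers":0}
  ]
}}

```text
time: 22.9
tool_pos: [0.5213, -0.0225, 0.0441]
ee_rot: [0.86, 0.511, 0.0, 0.0]
force: [-0.2, 0.2, 2.2]
gripper_width: -0.002
gripper_force: 0.9
```

>>> {"name": "apply_moves", "arguments": {
  "targets": [
    {"dx":0,"dy":0,"dz":1,"spin":0,"fingers":0},
    {"dx":0,"dy":0,"dz":1,"spin":0,"fingers":0},
    {"dx":0,"dy":0,"dz":1,"spin":0,"fingers":0},
    {"dx":0,"dy":0,"dz":0,"spin":0,"fingers":0}
  ]
}}

```text
time: 23.3
tool_pos: [0.5214, -0.0225, 0.0412]
ee_rot: [0.86, 0.511, 0.0, 0.0]
force: [-0.3, 0.0, 2.6]
gripper_width: 0.001
gripper_force: 1.6
```

>>> {"name": "apply_moves", "arguments": {
  "targets": [
    {"dx":0,"dy":0,"dz":1,"spin":0,"fingers":0},
    {"dx":0,"dy":0,"dz":1,"spin":0,"fingers":0},
    {"dx":0,"dy":0,"dz":0,"spin":0,"fingers":0}
  ]
}}

```text
time: 23.6
tool_pos: [0.5214, -0.0225, 0.0398]
ee_rot: [0.86, 0.511, -0.0, -0.0]
force: [-3.1, 0.4, 7.4]
gripper_width: -0.005
gripper_force: 4.1
```

>>> {"name": "apply_moves", "arguments": {
  "targets": [
    {"dx":0,"dy":0,"dz":1,"spin":0,"fingers":0},
    {"dx":0,"dy":0,"dz":1,"spin":0,"fingers":0},
    {"dx":0,"dy":0,"dz":0,"spin":0,"fingers":0}
  ]
}}

```text
time: 23.9
tool_pos: [0.5216, -0.0225, 0.0394]
ee_rot: [0.86, 0.511, -0.001, -0.0]
force: [-9.3, 2.5, 22.2]
gripper_width: 0.004
gripper_force: 10.9
```

Fully down: 22 N with no further travel. Releasing straight up.

>>> {"name": "apply_moves", "arguments": {
  "targets": [
    {"dx":0,"dy":0,"dz":-4,"spin":0,"fingers":0},
    {"dx":0,"dy":0,"dz":-10,"spin":0,"fingers":0},
    {"dx":0,"dy":0,"dz":-30,"spin":0,"fingers":0},
    {"dx":0,"dy":0,"dz":-40,"spin":0,"fingers":0},
    {"dx":0,"dy":0,"dz":-40,"spin":0,"fingers":0},
    {"dx":-30,"dy":0,"dz":-30,"spin":0,"fingers":0},
    {"dx":-40,"dy":0,"dz":0,"spin":0,"fingers":0},
    {"dx":-40,"dy":0,"dz":0,"spin":0,"fingers":0},
    {"dx":0,"dy":0,"dz":0,"spin":0,"fingers":0},
    {"dx":0,"dy":0,"dz":0,"spin":0,"fingers":0}
  ]
}}

```text
time: 24.9
tool_pos: [0.4682, -0.1194, 0.1909]
ee_rot: [0.86, 0.51, 0.0, -0.0]
force: [-0.1, 0.5, 0.1]
gripper_width: 0.0
gripper_force: 0.0
```

```bash
python3 b.py; python3 -c "
from h import *
im=get_image('scene')
print([(t,np.round(r['point'],3)) for t in('menorah','jar','mug','planter','matchbox') for r in landmark_of(im,t)[:1]])"
```

```text
[('button_top', array([ 0.521, -0.021,  0.058]), 0.64), ('lip', array([0.612, 0.137, 0.269]), 0.7), ('ctrl_box', array([ 0.531, -0.002, -0.002]), 0.91)]
[ 0.46885116 -0.11815525  0.19083253] 25.1 [ 0.19434    -0.19635649 -0.36411383]
[('button_top', array([ 0.521, -0.027,  0.066]), 0.63), ('ctrl_box', array([0.531, 0.   , 0.002]), 0.59)]
[('menorah', array([0.787, 0.041, 0.003])), ('jar', array([ 0.436,  0.36 , -0.005])), ('mug', array([0.709, 0.385, 0.001])), ('planter', array([ 0.563,  0.375, -0.001])), ('matchbox', array([ 0.682, -0.345, -0.001]))]
```

The lid is open, the button is up again, and the other objects haven't moved.

```bash
python3 -c "
from station import *
print(finish_job())"
```

```text
the job is handed in; nothing more can be done
None
```

The job is handed in at about 25 s: the lid was pushed up and stays open on its stop, and the red button was pressed fully down and released. The other things I re-checked on the sill had not moved (dreidel and coaster not re-measured), but the box slid about 4–5 mm when the finger first met the lip at about 12 N.

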